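# Put a storage case back into its place in a tight rack row

### The arm

A 7-joint arm with a two-finger parallel gripper is mounted at the origin on a cart in front of the work surface, level with it; the furniture and walls round the work are solid. World frame = base frame: x ahead of the robot, y to its left, z up, the work surface at z = 0. Lengths are in m, angles in rad, forces in N, time in s.
With the tool pointing down it reaches from about 0.4 to 0.85 m from the base axis. Payload 10.4 kg.
Tool frame: the origin (TCP) lies on the centre line of the jaws, within the pads' length; the fingertips stand 8 mm ahead of it and the grasp point (between the pads) lies 11 mm behind it (r.finger_overhang is the distance from the TCP to the fingertips, in m); z points along the fingers, y is the line along which they close (so a half turn about z gives the same grasp; the last joint's range is limited). The gripper opens to 87 mm and grips with 3 to 60 N. Pads are 19 mm wide; open, the fingers measure 117 mm over their backs; the gripper's body (75 mm by 190 mm) begins 51 mm behind the grasp point.
Start: joints at [1.247, 0.332, -0.065, 1.46, 0.022, 1.35, -0.088], TCP at [0.185, -0.597, 0.231] pointing down, gripper open.
Joint ranges: [-2.6, 2.6], [-0.5, 2.12], [-1.47, 1.34], [0.16, 2.42], [-1.27, 4.41], [0.06, 2.06], [-2.6, 2.6]. Speed limits (rad/s): [2.22, 2.22, 2.79, 2.79, 3.14, 3.14, 3.14].

### API

Orientations are given as a unit quaternion [x, y, z, w].
In Python, from bench import r, vision gives the robot as it stands.
- The arm moves only by the tool drive_tool, never from a script. Its argument "series" is a list of rows, each a list of 2 entries, a list of its own where there are three numbers: the shift along the world's x, y, z in cm, then the turn about the world's z in degrees. A call has exactly 10 rows; each row shifts and turns the commanded pose from where the row before left it; what a row does not reach is not made up. A row lasts 1/8 s, in which the tool goes at most 62.5 mm and 10.7 degrees, less where a joint would pass 70% of its speed; a pose out of reach is approached as far as the arm can. A call with a gripper value outside its range is refused whole. "hand" is the closure, from 0 (fully open) to 1 (shut), set as the call begins (left out, the last holds). The fingers move at their own pace and stop on an object; "newtons" is the grip in N (left out, the last holds). Time passes only in rows, so rows that do not move let the fingers close, or fill a call up. It gives the time, the measured TCP pose, the force, the opening and the grip force at its end, in the units of the state.
- r.read_state(): the state, without advancing time (a new reading comes with each control period).
- vision.camera(name): name is "side" or "top" or "wrist"; returns a dict with "color" (480x640x3 uint8, red, green, blue), "intrinsics" (3x3 intrinsics, pixels), "k1" (the pictures are not rectified: a ray, as slopes to the right and down, at radius r is drawn at 1 + k1 r^2 times it, then the intrinsics apply), "R" (3x3) and "t" (3): a world point X has camera coordinates R X + t; the wrist camera has in their place "mount" (4x4, takes a point from camera to tool coordinates, whose origin is the TCP and whose axes are the flange's). Camera axes: x right, y down, z forward; pixel columns grow to the right and rows downward; lengths in m; the calibration is good to about 2 mm. A picture is of the moment at which its call begins: read the wrist's pose just before it. There is no depth.
- r.close_job(): hands the job in; it is judged then, once.
The state is a dict: "time": time; "joint_positions": joint angles; "joint_vel": joint speeds; "joint_torque": joint torques, N m; "ee_pos": TCP position; "eef_rot": TCP orientation; "ft_force": force on the tool from outside, world axes, zero at the start; "torque": the same for the moment, N m; "width": finger opening in m; "grip_force": force on a finger pad.
Only numpy, scipy, OpenCV 4.12 (cv2) and the standard library are available. Lean on these libraries where they do the work, as an engineer would, in place of code of your own. Each camera call takes 0.05 s, during which the arm holds its last target. There are 200 camera calls.

### The job

First slide the rack's end stop fully back, then open a gap beside the tall case, on its side towards the stop, by sliding its neighbours along the rack without lifting them out. Lower the loose case gently, upright and parallel to the others, into that gap and let go. Finally slide the end stop up so that the row of five is held snugly together, all flat on the rack floor, and leave the other things on the bench alone.

Things in the scene. Friction and masses are not known exactly. Their poses are not given: they have to be found in the camera images.
- rack: aluminium rack fixed to the bench, 122 (x) x 256 (y) mm, turned up to 0.35 rad; the row runs along its y, +y towards the end stop. Origin: centre of the underside. Floor top at z 8 mm; channel 98 wide in x, lips rise to 22 mm, then flare out to 31 mm. Fixed end wall, inner face at y -120 mm, 68 high, against which the row stands; low wall at y +120
- end_stop (a joint): slide of the dark steel end stop along the rack's y, m: 0 nearest the row, 0.066 fully back. Stays where left; friction 2.5 N. Its row-side face is at rack y = 27.5 mm + this value. Starts at 0 to 0.006, nearly touching the four cases; five cases pressed together against the fixed wall put it at about 0.033
- end_stop_grip (a point): centre of the top of the black grip block on the end stop, 105 mm above the bench, at rack x 0, y 39.5 mm + the joint value; block 36 (rack x) x 12 (rack y) x 24 high; the stop is 24 thick along y
- tall_case: grey plastic case on edge, 90 deep (x) x 36 thick (y) x 95 high, 0.1-0.2 kg; centred on its top a black grip block 36 (x) x 12 (y) x 24 high (119 high in all), to be pinched over its 36 mm, along x. Origin: centre of the underside. The one tall case; first, second or third in the row from the fixed wall; axes as the rack's (+y to the stop)
- case_a: grey plastic case on edge, 90 deep (x) x 36 thick (y) x 70 high, 0.1-0.2 kg; centred on its top a black grip block 36 (x) x 12 (y) x 24 high (94 high in all), to be pinched over its 36 mm, along x. Origin: centre of the underside. In the row, axes as the rack's
- case_b: grey plastic case on edge, 90 deep (x) x 36 thick (y) x 70 high, 0.1-0.2 kg; centred on its top a black grip block 36 (x) x 12 (y) x 24 high (94 high in all), to be pinched over its 36 mm, along x. Origin: centre of the underside. In the row, axes as the rack's
- case_c: grey plastic case on edge, 90 deep (x) x 36 thick (y) x 70 high, 0.1-0.2 kg; centred on its top a black grip block 36 (x) x 12 (y) x 24 high (94 high in all), to be pinched over its 36 mm, along x. Origin: centre of the underside. In the row, next to the stop. The row's cases stand 36.4 mm apart, practically touching; sliding one pushes those beyond it along
- loose_case: grey plastic case on edge, 90 deep (x) x 36 thick (y) x 70 high, 0.1-0.2 kg; centred on its top a black grip block 36 (x) x 12 (y) x 24 high (94 high in all), to be pinched over its 36 mm, along x. Origin: centre of the underside. Stands alone on the bench, left of the rack, turned up to 0.6 rad; goes into the row, either way round
- screwdriver_yel: yellow-handled screwdriver lying in front of the rack, 176 mm long, origin under its middle; leave alone
- tape_black: roll of black tape, 57 mm, lying between the loose case and the rack; leave alone
- battery_9v: battery, 27x48x17 mm, lying between the tape and the screwdriver; leave alone

How it is judged:
By the outcome, as a careful person would: the job done as asked, in the order asked, and still so for the second after the job is handed in, with the robot touching nothing.
It also fails if it takes over 64 s, if anything falls off the work surface, if the arm or the gripper's body presses on something with over 40 N, if the wrist force passes 120 N, or if a joint passes its speed limit or range.

## Working session

There is one attempt and no reset: what is moved stays moved. The work goes in short steps, Python scripts to look and compute and a tool call to move; the robot and the scene stay as the last step left them, time stands still between calls to the robot, and variables do not carry over. Pictures are saved under pics/ and viewed, at most 10 in all, crops included, and the job is handed in when it is done.

Besides the shell and the picture viewer there is one more tool, called after "Request:" as name(argument=value, ...) on one line, values as JSON. drive_tool: Moves the arm, as the interface text tells. Its arguments: {"type":"object","properties":{"series":{"type":"array"},"hand":{"type":"number"},"newtons":{"type":"number"}},"required":["series"]}

```bash
mkdir -p pics; cat > h.py <<'E'
import numpy as np,cv2
from bench import r,vision
from scipy.spatial.transform import Rotation as Ro
def cam(n):
    s=r.read_state(); c=vision.camera(n)
    if 'mount' in c:
        T=np.eye(4);T[:3,:3]=Ro.from_quat(s['eef_rot']).as_matrix();T[:3,3]=s['ee_pos']
        M=np.linalg.inv(T@np.array(c['mount']));c['R']=M[:3,:3];c['t']=M[:3,3]
    return c
def save(c,f):
    cv2.imwrite(f,c['color'][:,:,::-1])
    np.savez(f+'.npz',K=c['intrinsics'],k1=c['k1'],R=c['R'],t=c['t'])
def px(f,u,v,z):
    d=np.load(f+'.npz');k=float(d['k1']);K=d['K']
    p=np.array([(u-K[0,2])/K[0,0],(v-K[1,2])/K[1,1]]);q=p.copy()
    for _ in range(30):q=p/(1+k*(q@q))
    w=d['R'].T@np.array([q[0],q[1],1]);o=-d['R'].T@d['t']
    return o+w*(z-o[2])/w[2]
def proj(f,X):
    d=np.load(f+'.npz');K=d['K'];c=d['R']@np.array(X)+d['t'];q=c[:2]/c[2];q=q*(1+float(d['k1'])*(q@q))
    return K[0,0]*q[0]+K[0,2],K[1,1]*q[1]+K[1,2]
E
python3 -c "
from h import *
for n in('top','side'):
    c=cam(n);save(c,f'pics/{n}0.png');print(n,-c['R'].T@c['t'],c['R'].round(2))
s=r.read_state();print(s['time'],s['ee_pos'],s['eef_rot'],s['width'],r.finger_overhang)
"
```

```text
top [ 0.33603681 -0.13442782  0.99313895] [[-0.02 -1.   -0.  ]
 [-0.98  0.02 -0.17]
 [ 0.17 -0.   -0.98]]
side [0.96817752 0.43177286 0.54022433] [[-0.76  0.64  0.02]
 [ 0.33  0.41 -0.85]
 [-0.55 -0.64 -0.53]]
0.1 [ 0.18508757 -0.59661291  0.22985334] [ 9.88706594e-01  1.49862878e-01 -1.16316790e-04 -6.11830233e-04] 0.08729718805484427 0.008
```

View pics/top0.png

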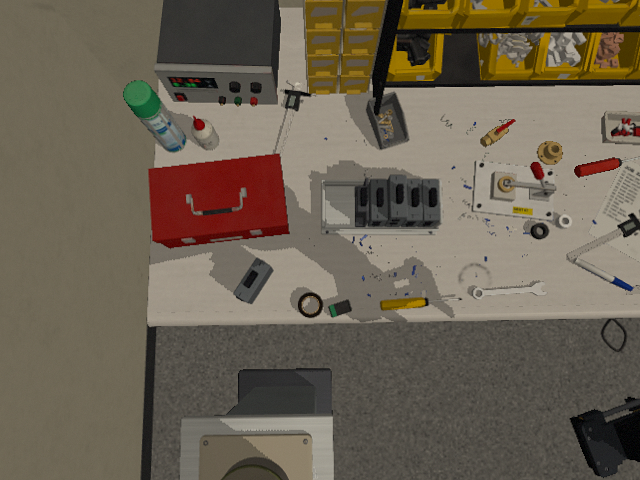

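View pics/side0.png

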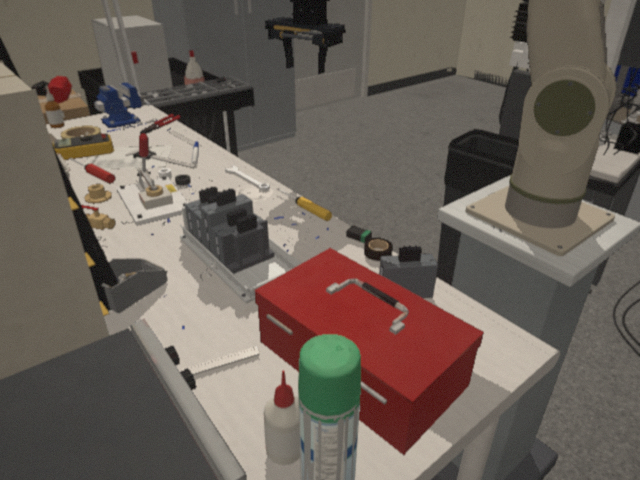

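The top view shows the rack at about (380,207) with the stop side at left, the loose case at (254,281) and the toolbox at (220,200). I'll enlarge this area.

```bash
python3 -c "
from h import *
im=cv2.imread('pics/top0.png')
a=cv2.resize(im[165:245,310:450],None,fx=5.7,fy=5.7,interpolation=2)
b=cv2.resize(im[245:320,220:360],None,fx=5.7,fy=5.7,interpolation=2)
print(a.shape)
cv2.imwrite('pics/c1.png',a)
cv2.imwrite('pics/c2.png',b[:,:400])
"
```

```text
(456, 798, 3)
```

View pics/c1.png

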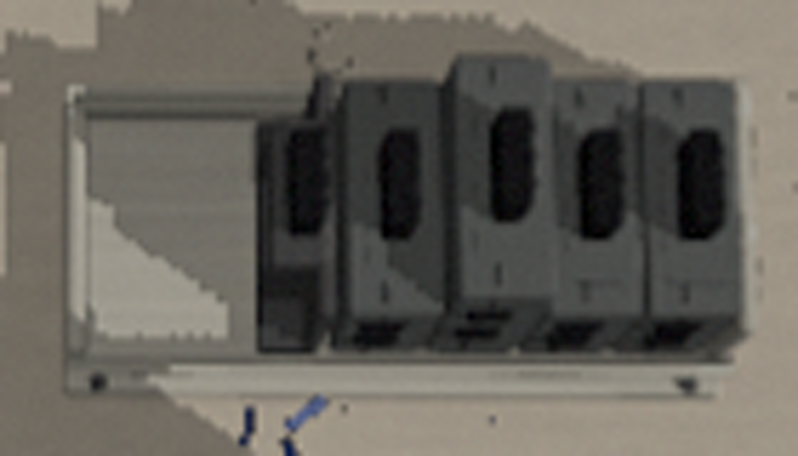

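View pics/c2.png

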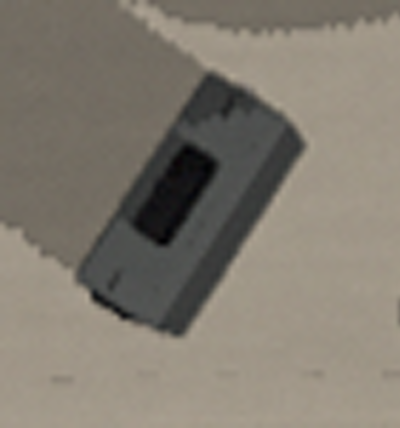

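Row from the wall (right): low, low, tall, low (case_c), stop. The tall case is third, so only case_c has to be shifted. The loose case's grip block top is at about (176,195) in crop 2. Next I convert to positions.

```bash
python3 -c "
from h import *
f='pics/top0.png'
P=lambda u,v,z,ox=310,oy=165:px(f,ox+u/5.7-.5,oy+v/5.7-.5,z)[:2].round(4)
L=lambda *a:P(*a,220,245)
for n,u0,u1,v0,v1,z in [('wall',645,740,82,318,.078),('b',553,640,82,318,.078),('tall',453,549,60,300,.103),('c',343,440,84,318,.078)]:
  print(n,P(u0,v0,z),P(u1,v0,z),P(u0,v1,z),P(u1,v1,z))
print('stopblk',P(291,125,.105),P(328,232,.105),'tallblk',P(494,108,.127),P(534,215,.127),'cblk',P(383,128,.102),P(418,235,.102))
print('rackfl',P(66,395,0.),P(715,395,0.),P(66,90,0.03))
print('loose top',[L(*a,.07) for a in [(210,72),(290,130),(165,322),(78,275)]])
print('lblk',[L(*a,.094) for a in [(183,143),(218,160),(165,245),(133,225)]])
"
```

```text
wall [ 0.6362 -0.3607] [ 0.6357 -0.3959] [ 0.5469 -0.3555] [ 0.5463 -0.3901]
b [ 0.6368 -0.3267] [ 0.6363 -0.3589] [ 0.5475 -0.322 ] [ 0.5469 -0.3537]
tall [ 0.6374 -0.2859] [ 0.6369 -0.3204] [ 0.5488 -0.2818] [ 0.5482 -0.3158]
c [ 0.6373 -0.2491] [ 0.6367 -0.2849] [ 0.5488 -0.2457] [ 0.5482 -0.2809]
stopblk [ 0.6135 -0.2265] [ 0.5739 -0.2383] tallblk [ 0.6116 -0.2953] [ 0.5728 -0.3073] cblk [ 0.6128 -0.2598] [ 0.573  -0.2706]
rackfl [ 0.5379 -0.1455] [ 0.5335 -0.4   ] [ 0.6526 -0.1475]
loose top [array([ 0.477 , -0.0106]), array([ 0.4555, -0.0395]), array([0.3875, 0.0049]), array([0.4047, 0.0361])]
lblk [array([ 0.4484, -0.0045]), array([ 0.4422, -0.0168]), array([0.4128, 0.0015]), array([0.42  , 0.0127])]
```

Rack yaw ≈ −1 to −2°, stop grip ≈ (0.594, −0.232), and loose case ≈ (0.431, −0.002) with its long axis at −33°. Approaching the stop.

Request:
drive_tool(series=[[[4, 3.6, 0], 7.2], [[4, 3.6, 0], 7.2], [[4, 3.6, 0], 7.2], [[4, 3.6, 0], 7.2], [[4, 3.6, 0], 7.2], [[4, 3.6, 0], 7.2], [[4, 3.6, 0], 7.2], [[4, 3.6, 0], 7.2], [[4, 3.6, 0], 7.2], [[4, 3.6, 0], 7.2]], hand=0, newtons=20)

```text
time: 1.35
ee_pos: [0.5861, -0.2358, 0.2303]
eef_rot: [0.711, 0.704, -0.0, -0.0]
ft_force: [-0.1, -1.7, -0.0]
width: 0.0871
grip_force: 0.0
```

Request:
drive_tool(series=[[[0, 0, 0], 0], [[0, 0, 0], 0], [[0, 0, 0], 0], [[0, 0, 0], 0], [[0, 0, 0], 0], [[0, 0, 0], 0], [[0, 0, 0], 0], [[0, 0, 0], 0], [[0, 0, 0], 0], [[0, 0, 0], 0]])

```text
time: 2.6
ee_pos: [0.5852, -0.2369, 0.2306]
eef_rot: [0.712, 0.702, 0.0, 0.0]
ft_force: [-1.0, -0.7, -0.3]
width: 0.0868
grip_force: 0.0
```

```bash
python3 -c "
from h import *
c=cam('wrist');save(c,'pics/w1.png');s=r.read_state();print(s['time'],s['ee_pos'],Ro.from_quat(s['eef_rot']).as_matrix().round(3),s['ft_force'])
cv2.imwrite('pics/w1b.png',cv2.resize(c['color'][:,:,::-1],(800,600),interpolation=2))"
```

```text
2.65 [ 0.58521173 -0.23693948  0.23056313] [[ 0.013  1.     0.   ]
 [ 1.    -0.013  0.   ]
 [ 0.     0.    -1.   ]] [0.19421689 0.33847453 0.02371118]
```

View pics/w1b.png

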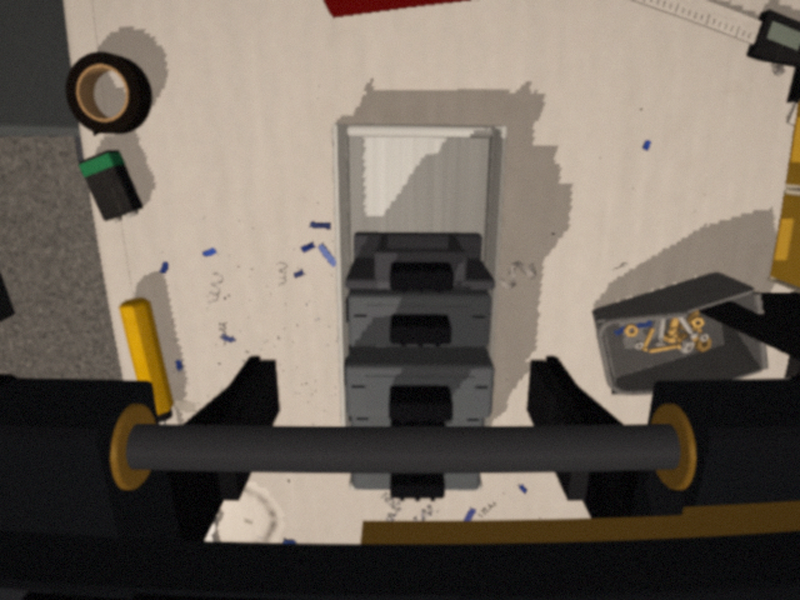

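The wrist view shows the stop grip at (422,276), c's at (421,330) and the tall case's at (420,403), all in line.

```bash
python3 -c "
from h import *
f='pics/w1.png'
d=np.load(f+'.npz');print('cam',-d['R'].T@d['t'])
P=lambda u,v,z:px(f,u/1.25-.1,v/1.25-.1,z)[:2].round(4)
for n,l,rr,t,b,z in [('stop',391,453,262,288,.105),('c',391,451,317,343,.102),('tall',390,452,387,418,.127)]:
  print(n,P(l,t,z),P(rr,t,z),P(l,b,z),P(rr,b,z))
print('walls',P(334,126,.0),P(506,126,.0))
print('ctop',P(348,350,.078),P(492,350,.078),'tall',P(345,393,.103),P(493,393,.103))
"
```

```text
cam [ 0.5852039  -0.15814088  0.38525308]
stop [ 0.5778 -0.2213] [ 0.6122 -0.2218] [ 0.5775 -0.2363] [ 0.6124 -0.2367]
c [ 0.5771 -0.2545] [ 0.6118 -0.255 ] [ 0.5768 -0.2706] [ 0.612  -0.2711]
tall [ 0.5764 -0.2867] [ 0.6106 -0.2872] [ 0.576  -0.3061] [ 0.611  -0.3066]
walls [ 0.5363 -0.145 ] [ 0.6591 -0.1465]
ctop [ 0.5484 -0.2846] [ 0.6407 -0.2859] tall [ 0.5483 -0.3024] [ 0.638  -0.3037]
```

Request:
drive_tool(series=[[[0.5, 0.3, -2], -0.5], [[0.5, 0.3, -2], 0], [[0, 0, -2], 0], [[0, 0, -2], 0], [[0, 0, -2], 0], [[0, 0, -1.5], 0], [[0, 0, -1.2], 0], [[0, 0, -1], 0], [[0, 0, 0], 0], [[0, 0, 0], 0]])

```text
time: 3.9
ee_pos: [0.5956, -0.231, 0.0942]
eef_rot: [0.715, 0.699, 0.0, 0.0]
ft_force: [0.1, -0.2, -0.4]
width: 0.0872
grip_force: 0.0
```

Request:
drive_tool(series=[[[0, 0, 0], 0], [[0, 0, 0], 0], [[0, 0, 0], 0], [[0, 0, 0], 0], [[0, 0, 0], 0], [[0, 0, 0], 0], [[0, 0, 0], 0], [[0, 0, 0], 0], [[0, 0, 0], 0], [[0, 0, 0], 0]], hand=1, newtons=20)

```text
time: 5.15
ee_pos: [0.5958, -0.2309, 0.0936]
eef_rot: [0.715, 0.699, 0.0, 0.0]
ft_force: [5.4, -1.1, -3.1]
width: 0.0358
grip_force: 20.0
```

Request:
drive_tool(series=[[[0.1, 0.9, 0], 0], [[0, 0.9, 0], 0], [[0, 0.9, 0], 0], [[0.1, 0.9, 0], 0], [[0, 0.9, 0], 0], [[0, 0.9, 0], 0], [[0, 0.8, 0], 0], [[0, 0.5, 0], 0], [[0, 0, 0], 0], [[0, 0, 0], 0]])

```text
time: 6.4
ee_pos: [0.5972, -0.1667, 0.0936]
eef_rot: [0.716, 0.699, -0.001, 0.001]
ft_force: [1.3, -10.6, -1.3]
width: 0.036
grip_force: 20.0
```

Request:
drive_tool(series=[[[0, 0.2, 0], 0], [[0, 0.2, 0], 0], [[0, 0, 0], 0], [[0, 0, 0], 0], [[0, 0, 0], 0], [[0, 0, 0], 0], [[0, 0, 0], 0], [[0, 0, 0], 0], [[0, 0, 0], 0], [[0, 0, 0], 0]])

```text
time: 7.65
ee_pos: [0.5972, -0.1664, 0.0936]
eef_rot: [0.717, 0.697, -0.002, 0.003]
ft_force: [3.9, -19.0, -4.1]
width: 0.0357
grip_force: 20.0
```

Request:
drive_tool(series=[[[0, -0.5, 0], 0], [[0, 0, 0], 0], [[0, 0, 0], 0], [[0, 0, 0], 0], [[0, 0, 0], 0], [[0, 0, 0], 0], [[0, 0, 2], 0], [[0, 0, 3], 0], [[0, 0, 2], 0], [[0, 0, 0], 0]], hand=0)

```text
time: 8.9
ee_pos: [0.5983, -0.1651, 0.1659]
eef_rot: [0.715, 0.699, 0.001, 0.002]
ft_force: [-0.5, 0.6, -0.3]
width: 0.0873
grip_force: 0.0
```

Request:
drive_tool(series=[[[0, -3, 0], 0], [[-0.3, -3, 0], 0], [[0, -2, 0], 0], [[0, -2, 0], 0], [[0, 0, -1], 0], [[0, 0, -2], 0], [[0, 0, -2], 0], [[0, 0, -1.4], 0], [[0, 0, -1], 0], [[0, 0, 0], 0]])

```text
time: 10.15
ee_pos: [0.5939, -0.2647, 0.0888]
eef_rot: [0.715, 0.699, -0.0, -0.001]
ft_force: [-1.1, -0.0, 0.5]
width: 0.0872
grip_force: 0.0
```

Request:
drive_tool(series=[[[0, 0, 0], 0], [[0, 0, 0], 0], [[0, 0, 0], 0], [[0, 0, 0], 0], [[0, 0, 0], 0], [[0, 0, 0], 0], [[0, 0, 0], 0], [[0, 0, 0], 0], [[0, 0, 0], 0], [[0, 0, 0], 0]], hand=1)

```text
time: 11.4
ee_pos: [0.5942, -0.265, 0.0896]
eef_rot: [0.715, 0.699, 0.0, 0.0]
ft_force: [1.6, 0.3, 0.2]
width: 0.0355
grip_force: 20.0
```

Request:
drive_tool(series=[[[0, 0.6, 0], 0], [[0, 0.7, 0], 0], [[0.1, 0.7, 0], 0], [[0, 0.7, 0], 0], [[0, 0.7, 0], 0], [[0, 0.7, 0], 0], [[0, 0.7, 0], 0], [[0, 0.7, 0], 0], [[0, 0, 0], 0], [[0, 0, 0], 0]])

```text
time: 12.65
ee_pos: [0.5955, -0.2099, 0.0904]
eef_rot: [0.715, 0.699, 0.0, 0.001]
ft_force: [-1.6, -0.9, 6.7]
width: 0.0358
grip_force: 20.0
```

Request:
drive_tool(series=[[[0, 0, 0], 0], [[0, 0, 0], 0], [[0, 0, 0], 0], [[0, 0, 0], 0], [[0, 0, 0], 0], [[0, 0, 2], 0], [[0, 0, 3], 0], [[0, 0, 3], 0], [[0, 0, 2], 0], [[0, 0, 2], 0]], hand=0)

```text
time: 13.9
ee_pos: [0.5952, -0.2099, 0.211]
eef_rot: [0.715, 0.699, 0.0, 0.0]
ft_force: [0.2, -0.3, -0.1]
width: 0.0871
grip_force: 0.0
```

```bash
python3 -c "
from h import *
s=r.read_state();print(s['time'],s['ee_pos'],Ro.from_quat(s['eef_rot']).as_matrix()[:,1],s['ft_force'])
c=cam('wrist');save(c,'pics/w2.png')
cv2.imwrite('pics/w2b.png',cv2.resize(c['color'][:,:,::-1],(800,600),interpolation=2))"
```

```text
13.9 [ 0.59517685 -0.209932    0.21098584] [ 9.99757297e-01 -2.20266109e-02  4.19668989e-04] [ 0.15307551 -0.26141285 -0.05316299]
```

View pics/w2b.png

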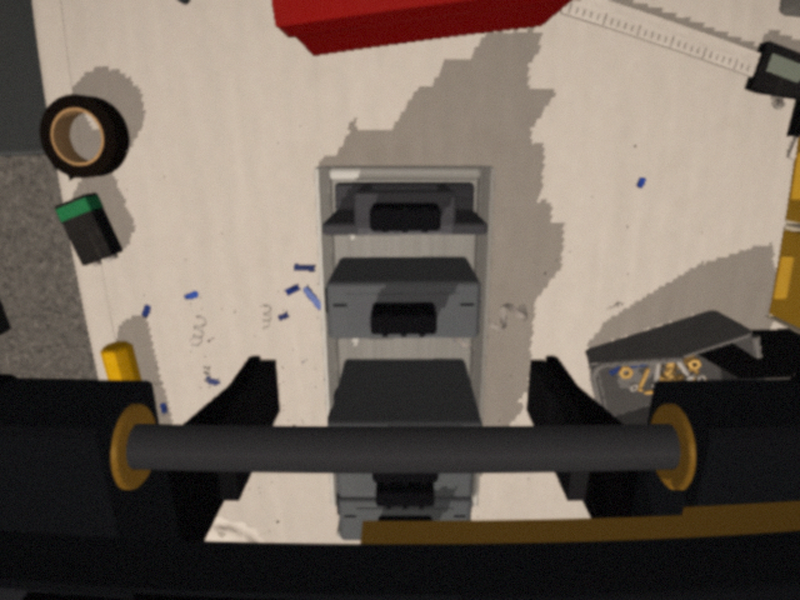

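The wrist view shows the stop fully back (404,215), c at (403,320) and a clear gap down to the tall case's upper edge at v≈422. Next, the loose case.

Request:
drive_tool(series=[[[-1.6, 2.1, 0], -4], [[-1.6, 2.1, 0], -4], [[-1.6, 2.1, 0], -4], [[-1.6, 2.1, 0], -4], [[-1.6, 2.1, 0], -4], [[-1.7, 2.1, 0], -4], [[-1.7, 2.1, 0], -4], [[-1.7, 2.1, 0], -4], [[-1.7, 2, 0], 0], [[-1.6, 2, 0], 0]])

```text
time: 15.2
ee_pos: [0.4304, -0.0013, 0.2094]
eef_rot: [0.88, 0.475, -0.0, -0.0]
ft_force: [0.2, 0.3, 0.0]
width: 0.0865
grip_force: 0.0
```

Request:
drive_tool(series=[[[0, 0, 0], 0], [[0, 0, 0], 0], [[0, 0, 0], 0], [[0, 0, 0], 0], [[0, 0, 0], 0], [[0, 0, 0], 0], [[0, 0, 0], 0], [[0, 0, 0], 0], [[0, 0, 0], 0], [[0, 0, 0], 0]])

```text
time: 16.45
ee_pos: [0.4312, -0.0019, 0.2096]
eef_rot: [0.88, 0.475, 0.0, 0.0]
ft_force: [-0.0, 0.6, 1.1]
width: 0.0866
grip_force: 0.0
```

```bash
python3 -c "
from h import *
P=lambda u,v,z:px('pics/w2.png',u/1.25-.1,v/1.25-.1,z)[:2].round(4)
print('tall+y top',P(330,422,.103),P(478,422,.103),'c -y top',P(330,335,.078),P(478,335,.078),'stop block -y',P(372,232,.105),P(436,232,.105))
s=r.read_state();print(s['time'],s['ee_pos'],Ro.from_quat(s['eef_rot']).as_matrix()[:,1],s['ft_force'])
c=cam('wrist');save(c,'pics/w3.png')
cv2.imwrite('pics/w3b.png',cv2.resize(c['color'][:,:,::-1],(800,600),interpolation=2))"
```

```text
tall+y top [ 0.5506 -0.2835] [ 0.6358 -0.2854] c -y top [ 0.5502 -0.2395] [ 0.6382 -0.2414] stop block -y [ 0.5793 -0.1741] [ 0.6118 -0.1748]
16.45 [ 0.43121465 -0.00193976  0.20962231] [ 8.36191428e-01 -5.48437651e-01  1.94475530e-04] [-0.00346392  0.61113995  1.0921134 ]
```

View pics/w3b.png

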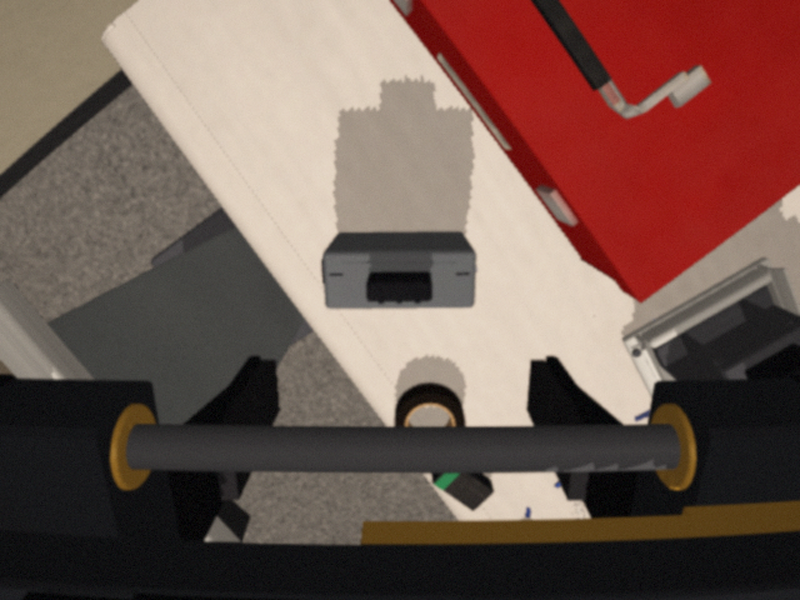

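The loose case sits squarely under the tool: grip at u 367–432, top's far edge at v=307.

```bash
python3 -c "
from h import *
P=lambda u,v,z,f='pics/w2.png':px(f,u/1.25-.1,v/1.25-.1,z)[:2].round(4)
print('c blk -y',P(403,333,.102),'tall +y bottom',P(404,360,.008),'c top +y', P(403,281,.078), 'c -y',P(403,338,.078))
Q=lambda *a:P(*a,'pics/w3.png')
print('case top far',Q(325,306,.07),Q(475,306,.07),'near',Q(325,252,.07),Q(475,252,.07))
print('blk far',Q(368,301,.094),Q(432,301,.094))
for y in(-.228,-.246): print([x*1.25 for x in proj('pics/w2.png',[.594,y,.078])])
R=Ro.from_quat(r.read_state()['eef_rot']).as_matrix()
for q in [(368,301,.094),(432,301,.094)]:
  X=np.append(Q(*q),q[2]);print((R.T@(X-r.read_state()['ee_pos'])).round(4))
"
```

```text
c blk -y [ 0.5938 -0.2301] tall +y bottom [ 0.5934 -0.287 ] c top +y [ 0.5943 -0.2073] c -y [ 0.5936 -0.2423]
case top far [0.3841 0.0112] [ 0.4591 -0.038 ] near [0.4033 0.0379] [ 0.476  -0.0098]
blk far [0.4129 0.0049] [ 0.4421 -0.0143]
[np.float64(403.0564996239125), np.float64(315.0721906716092)]
[np.float64(403.71495288798025), np.float64(343.64733555568387)]
[-0.0043 -0.0191  0.1156]
[-0.0044  0.0158  0.1156]
```

The case c tipped/lagged in the pads and only moved about 40 mm, leaving a gap of about 43 mm. I'll re-grip it harder and slide it a bit further.

Request:
drive_tool(series=[[[2.1, -2.8, 0], 4], [[2.1, -2.8, 0], 4], [[2.1, -2.8, 0], 4], [[2, -2.8, 0], 4], [[2, -2.8, 0], 4], [[2, -2.8, 0], 4], [[2, -2.8, 0], 4], [[2, -2.6, 0], 4], [[0, 0, -2], 0], [[0, 0, -3], 0]])

```text
time: 17.75
ee_pos: [0.5944, -0.2235, 0.1587]
eef_rot: [0.715, 0.699, 0.0, 0.0]
ft_force: [-0.1, 0.4, 0.1]
width: 0.0872
grip_force: 0.0
```

Request:
drive_tool(series=[[[0, 0, -3], 0], [[0, 0, -2], 0], [[0, 0, -1.2], 0], [[0, 0, -0.8], 0], [[0, 0, 0], 0], [[0, 0, 0], 0], [[0, 0, 0], 0], [[0, 0, 0], 0], [[0, 0, 0], 0], [[0, 0, 0], 0]])

```text
time: 19.0
ee_pos: [0.5942, -0.2239, 0.0896]
eef_rot: [0.715, 0.699, 0.0, 0.0]
ft_force: [-0.5, -0.6, -0.1]
width: 0.0869
grip_force: 0.0
```

Request:
drive_tool(series=[[[0, 0, 0], 0], [[0, 0, 0], 0], [[0, 0, 0], 0], [[0, 0, 0], 0], [[0, 0, 0], 0], [[0, 0, 0], 0], [[0, 0, 0], 0], [[0, 0, 0], 0], [[0, 0, 0], 0], [[0, 0, 0], 0]], hand=1, newtons=50)

```text
time: 20.25
ee_pos: [0.5942, -0.2239, 0.0896]
eef_rot: [0.715, 0.699, 0.0, 0.0]
ft_force: [1.2, 0.6, -0.9]
width: 0.0354
grip_force: 50.0
```

Request:
drive_tool(series=[[[0, 0.2, 0], 0], [[0, 0.3, 0], 0], [[0, 0.3, 0], 0], [[0, 0.3, 0], 0], [[0, 0.3, 0], 0], [[0, 0.3, 0], 0], [[0, 0, 0], 0], [[0, 0, 0], 0], [[0, 0, 0], 0], [[0, 0, 0], 0]])

```text
time: 21.5
ee_pos: [0.5942, -0.207, 0.0896]
eef_rot: [0.715, 0.699, 0.0, 0.0]
ft_force: [0.1, 1.3, 0.5]
width: 0.0352
grip_force: 50.0
```

Request:
drive_tool(series=[[[0, 0, 0], 0], [[0, 0, 0], 0], [[0, 0, 0], 0], [[0, 0, 0], 0], [[0, 0, 0], 0], [[0, 0, 2], 0], [[0, 0, 3], 0], [[0, 0, 3], 0], [[0, 0, 3], 0], [[0, 0, 1], 0]], hand=0)

```text
time: 22.75
ee_pos: [0.5952, -0.2071, 0.2129]
eef_rot: [0.715, 0.699, 0.001, 0.002]
ft_force: [0.7, -0.5, 0.2]
width: 0.087
grip_force: 0.0
```

```bash
python3 -c "
from h import *
s=r.read_state();print(s['time'],s['ee_pos'],Ro.from_quat(s['eef_rot']).as_matrix()[:,1],s['ft_force'])
c=cam('wrist');save(c,'pics/w4.png')
cv2.imwrite('pics/w4b.png',cv2.resize(c['color'][100:400,150:510,::-1],(720,600),interpolation=2))"
```

```text
22.75 [ 0.59521942 -0.20706735  0.2128738 ] [ 0.99974828 -0.0220588   0.00409765] [ 0.7234739  -0.51666219  0.23632014]
```

View pics/w4b.png

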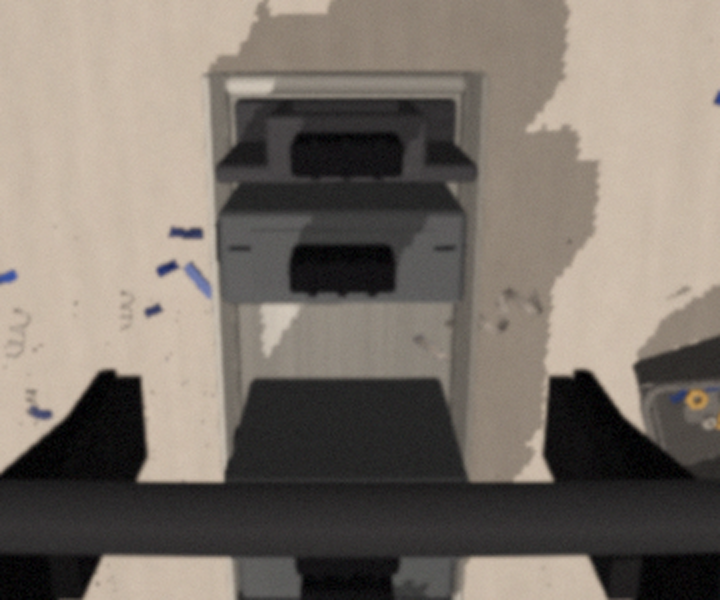

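The gap is now clearly wide. Compute it, and meanwhile go grasp the loose case.

```bash
python3 -c "
from h import *
P=lambda u,v,z:px('pics/w4.png',150+u/2-.25,100+v/2-.25,z)[:2].round(4)
print('c top -y',P(220,302,.078),P(462,302,.078),'+y',P(340,212,.078),'tall bottom +y',P(345,379,.008),'tall top',P(230,481,.103),P(467,481,.103),'blk',P(292,292,.102),P(396,292,.102))
"
```

```text
c top -y [ 0.5483 -0.2239] [ 0.6376 -0.2259] +y [ 0.5934 -0.191 ] tall bottom +y [ 0.5933 -0.2866] tall top [ 0.5512 -0.2841] [ 0.6373 -0.2862] blk [ 0.5767 -0.2129] [ 0.6117 -0.2137]
```

Request:
drive_tool(series=[[[-1.6, 2.1, 0], -4], [[-1.6, 2.1, 0], -4], [[-1.6, 2.1, 0], -4], [[-1.6, 2.1, 0], -4], [[-1.7, 2.1, 0], -4], [[-1.6, 2.1, 0], -4], [[-1.7, 2.1, 0], -4], [[-1.7, 2.1, 0], -4], [[-1.7, 2, 0], 0], [[-1.6, 2, 0], 0]])

```text
time: 24.05
ee_pos: [0.4291, 0.0016, 0.2088]
eef_rot: [0.88, 0.475, -0.0, -0.0]
ft_force: [-0.8, 0.5, 0.6]
width: 0.0872
grip_force: 0.0
```

Request:
drive_tool(series=[[[0, 0, -1], 0], [[0, 0, -2], 0], [[0, 0, -2.5], 0], [[0, 0, -2.5], 0], [[0, 0, -2], 0], [[0, 0, -1.5], 0], [[0, 0, -0.8], 0], [[0, 0, -0.5], 0], [[0, 0, 0], 0], [[0, 0, 0], 0]])

```text
time: 25.3
ee_pos: [0.4305, 0.001, 0.082]
eef_rot: [0.88, 0.475, 0.0, 0.0]
ft_force: [0.1, -0.2, 0.3]
width: 0.0872
grip_force: 0.0
```

Request:
drive_tool(series=[[[0, 0, 0], 0], [[0, 0, 0], 0], [[0, 0, 0], 0], [[0, 0, 0], 0], [[0, 0, 0], 0], [[0, 0, 0], 0], [[0, 0, 0], 0], [[0, 0, 0.2], 0], [[0, 0, 0.8], 0], [[0, 0, 1.5], 0]], hand=1, newtons=40)

```text
time: 26.55
ee_pos: [0.4299, 0.0011, 0.1072]
eef_rot: [0.88, 0.475, -0.0, -0.0]
ft_force: [-0.3, -0.1, -1.8]
width: 0.0356
grip_force: 40.0
```

Request:
drive_tool(series=[[[0, 0, 2], 0], [[0, 0, 3], 0], [[0, 0, 3], 0], [[0, 0, 2], 0], [[0, 0, 1], 0], [[0, -1, 0], 0], [[0, -2, 0], 2], [[1, -2, 0], 4], [[1.5, -2.5, 0], 4], [[1.5, -2.5, 0], 4]])

```text
time: 27.8
ee_pos: [0.4699, -0.1005, 0.2155]
eef_rot: [0.815, 0.58, -0.001, -0.001]
ft_force: [-0.5, 1.2, -1.1]
width: 0.0356
grip_force: 40.0
```

Request:
drive_tool(series=[[[2, -2.5, 0], 4], [[2, -2.5, 0], 4], [[2, -2.5, 0], 4], [[2, -2.5, 0], 4], [[2, -2, 0], 2], [[1.5, -1.5, 0], 0], [[0.8, -1, 0], 0], [[0, -1, 0], 0], [[0, 0, 0], 0], [[0, 0, 0], 0]])

```text
time: 29.05
ee_pos: [0.5929, -0.2535, 0.2168]
eef_rot: [0.715, 0.699, 0.0, -0.0]
ft_force: [-0.2, -1.1, -1.4]
width: 0.0355
grip_force: 40.0
```

Request:
drive_tool(series=[[[0.1, -0.1, -1], 0], [[0, 0, -2], 0], [[0, 0, -2], 0], [[0, 0, -1.5], 0], [[0, 0, -1.5], 0], [[0, 0, -1], 0], [[0, 0, -1], 0], [[0, 0, -1], 0], [[0, 0, 0], 0], [[0, 0, 0], 0]])

```text
time: 30.3
ee_pos: [0.5944, -0.255, 0.107]
eef_rot: [0.715, 0.699, 0.0, 0.0]
ft_force: [0.1, -0.1, -1.7]
width: 0.0355
grip_force: 40.0
```

```bash
python3 -c "
from h import *
s=r.read_state();print(s['time'],s['ee_pos'],s['ft_force'],s['torque'])
c=cam('wrist');save(c,'pics/w5.png')
d=cam('side')
a=cv2.resize(c['color'][60:420,100:560,::-1],(460,360));b=cv2.resize(d['color'][160:320,160:310,::-1],(337,360),interpolation=2)
cv2.imwrite('pics/w5b.png',np.hstack([a,b]))"
```

```text
30.3 [ 0.59444685 -0.25499261  0.10697623] [ 0.10948965 -0.14315543 -1.65537583] [ 0.02193095 -0.09694226  0.00422579]
```

View pics/w5b.png

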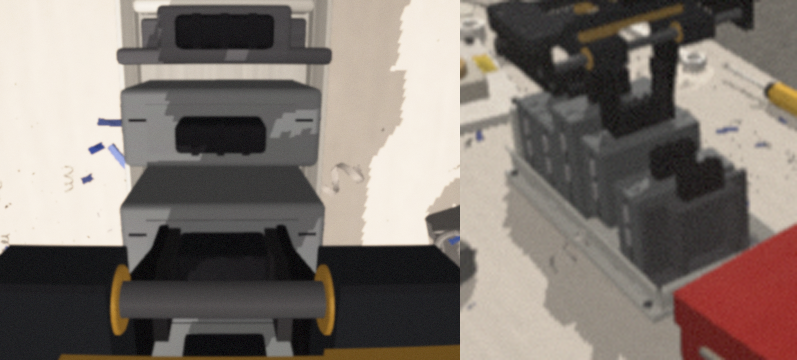

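The case hangs parallel in the gap, inside the channel and free of contact. Lowering the last 17 mm slowly.

Request:
drive_tool(series=[[[0, 0, -0.4], 0], [[0, 0, -0.4], 0], [[0, 0, -0.3], 0], [[0, 0, -0.2], 0], [[0, 0, -0.1], 0], [[0, 0, -0.1], 0], [[0, 0, -0.1], 0], [[0, 0, 0], 0], [[0, 0, 0], 0], [[0, 0, 0], 0]])

```text
time: 31.65
ee_pos: [0.5942, -0.2549, 0.0906]
eef_rot: [0.715, 0.699, 0.0, 0.0]
ft_force: [0.4, -0.2, -1.4]
width: 0.0357
grip_force: 40.0
```

Request:
drive_tool(series=[[[0, 0, -0.1], 0], [[0, 0, -0.05], 0], [[0, 0, -0.05], 0], [[0, 0, 0], 0], [[0, 0, 0], 0], [[0, 0, 0], 0], [[0, 0, 0], 0], [[0, 0, 0], 0], [[0, 0, 0], 0], [[0, 0, 0], 0]])

```text
time: 32.9
ee_pos: [0.5945, -0.255, 0.0895]
eef_rot: [0.715, 0.699, 0.0, 0.0]
ft_force: [-0.9, 0.4, 6.7]
width: 0.0355
grip_force: 40.0
```

Request:
drive_tool(series=[[[0, 0, 0], 0], [[0, 0, 0], 0], [[0, 0, 0], 0], [[0, 0, 0], 0], [[0, 0, 0], 0], [[0, 0, 1], 0], [[0, 0, 2], 0], [[0, 0, 3], 0], [[0, 0, 2], 0], [[0, 0, 0], 0]], hand=0)

```text
time: 34.15
ee_pos: [0.5953, -0.2552, 0.171]
eef_rot: [0.715, 0.699, 0.001, 0.002]
ft_force: [-0.3, 0.5, -0.4]
width: 0.0872
grip_force: 0.0
```

Request:
drive_tool(series=[[[0.1, 2.2, 0], 0], [[0.1, 2.2, 0], 0], [[0, 2.2, 0], 0], [[0, 2.2, 0], 0], [[0, 0, -1], 0], [[0, 0, -2.5], 0], [[0, 0, -2.5], 0], [[0, 0, -1.5], 0], [[0, 0, 0], 0], [[0, 0, 0], 0]])

```text
time: 35.4
ee_pos: [0.5967, -0.1672, 0.0944]
eef_rot: [0.715, 0.699, 0.0, 0.001]
ft_force: [-0.1, 0.6, 0.1]
width: 0.0869
grip_force: 0.0
```

Request:
drive_tool(series=[[[0, 0, 0], 0], [[0, 0, 0], 0], [[0, 0, 0], 0], [[0, 0, 0], 0], [[0, 0, 0], 0], [[0, 0, 0], 0], [[0, 0, 0], 0], [[0, 0, 0], 0], [[0, 0, 0], 0], [[0, 0, 0], 0]], hand=1, newtons=40)

```text
time: 36.65
ee_pos: [0.5971, -0.167, 0.0936]
eef_rot: [0.715, 0.699, 0.001, 0.001]
ft_force: [6.4, -0.6, -4.2]
width: 0.0355
grip_force: 40.0
```

Request:
drive_tool(series=[[[0, -0.4, 0], 0], [[0, -0.4, 0], 0], [[0, -0.4, 0], 0], [[0, -0.4, 0], 0], [[0, -0.3, 0], 0], [[0, -0.3, 0], 0], [[0, -0.3, 0], 0], [[0, -0.3, 0], 0], [[0, 0, 0], 0], [[0, 0, 0], 0]])

```text
time: 37.9
ee_pos: [0.5966, -0.1942, 0.0936]
eef_rot: [0.715, 0.699, 0.001, -0.0]
ft_force: [3.6, 4.4, -1.2]
width: 0.0353
grip_force: 40.0
```

Request:
drive_tool(series=[[[0, -0.1, 0], 0], [[0, -0.1, 0], 0], [[0, -0.1, 0], 0], [[0, -0.1, 0], 0], [[0, 0, 0], 0], [[0, 0, 0], 0], [[0, 0, 0], 0], [[0, 0, 0], 0], [[0, 0, 0], 0], [[0, 0, 0], 0]])

```text
time: 39.15
ee_pos: [0.5965, -0.1981, 0.0936]
eef_rot: [0.715, 0.7, 0.0, -0.0]
ft_force: [3.5, 4.0, -0.0]
width: 0.0353
grip_force: 40.0
```

Request:
drive_tool(series=[[[0, -0.1, 0], 0], [[0, -0.1, 0], 0], [[0, -0.1, 0], 0], [[0, 0, 0], 0], [[0, 0, 0], 0], [[0, 0, 0], 0], [[0, 0, 0], 0], [[0, 0, 0], 0], [[0, 0, 0], 0], [[0, 0, 0], 0]])

```text
time: 40.4
ee_pos: [0.5965, -0.2002, 0.0936]
eef_rot: [0.714, 0.7, 0.001, -0.001]
ft_force: [2.3, 6.7, -0.1]
width: 0.0355
grip_force: 40.0
```

Request:
drive_tool(series=[[[0, -0.1, 0], 0], [[0, -0.1, 0], 0], [[0, 0, 0], 0], [[0, 0, 0], 0], [[0, 0, 0], 0], [[0, 0, 0], 0], [[0, 0, 0], 0], [[0, 0, 0], 0], [[0, 0, 0], 0], [[0, 0, 0], 0]])

```text
time: 41.65
ee_pos: [0.5965, -0.2006, 0.0936]
eef_rot: [0.714, 0.7, 0.001, -0.001]
ft_force: [0.6, 11.5, 2.1]
width: 0.0355
grip_force: 40.0
```

Request:
drive_tool(series=[[[0, 0.1, 0], 0], [[0, 0.1, 0], 0], [[0, 0, 0], 0], [[0, 0, 0], 0], [[0, 0, 0], 0], [[0, 0, 0], 0], [[0, 0, 0], 0], [[0, 0, 0], 0], [[0, 0, 0], 0], [[0, 0, 0], 0]])

```text
time: 42.9
ee_pos: [0.5965, -0.2005, 0.0936]
eef_rot: [0.714, 0.7, 0.001, -0.0]
ft_force: [3.2, 5.5, -0.4]
width: 0.0353
grip_force: 40.0
```

Request:
drive_tool(series=[[[0, 0, 0], 0], [[0, 0, 0], 0], [[0, 0, 0], 0], [[0, 0, 0], 0], [[0, 0, 0], 0], [[0, 0, 2], 0], [[0, 0, 4], 0], [[0, 0, 4], 0], [[-3, 0, 4], 0], [[-5, 0, 2], 0]], hand=0)

```text
time: 44.15
ee_pos: [0.5169, -0.2014, 0.2572]
eef_rot: [0.714, 0.7, 0.001, 0.002]
ft_force: [-0.8, -1.2, 0.6]
width: 0.0869
grip_force: 0.0
```

Request:
drive_tool(series=[[[-5, 0, 2], 0], [[-5, 0, 0], 0], [[-3, 0, 0], 0], [[0, 0, 0], 0], [[0, 0, 0], 0], [[0, 0, 0], 0], [[0, 0, 0], 0], [[0, 0, 0], 0], [[0, 0, 0], 0], [[0, 0, 0], 0]])

```text
time: 45.4
ee_pos: [0.3862, -0.2019, 0.2735]
eef_rot: [0.715, 0.699, 0.0, -0.0]
ft_force: [-0.0, 0.7, -0.2]
width: 0.0872
grip_force: 0.0
```

```bash
python3 -c "
from h import *
c=cam('side')['color'][150:320,150:330,::-1];d=cam('top')['color'][150:330,300:470,::-1]
cv2.imwrite('pics/e.png',np.hstack([cv2.resize(c,(400,400),interpolation=2),cv2.resize(d,(400,400),interpolation=2)]))"
```

```text
(no output)
```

View pics/e.png

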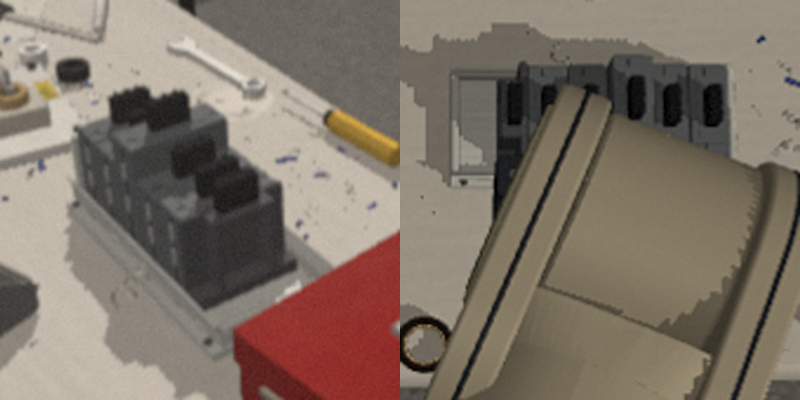

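The side view shows the five cases upright and tight against the stop, with the tall one third and the loose one next to it on the stop side. Handing in.

```bash
python3 -c "
from bench import r
print(r.close_job())"
```

```text
the job is handed in; nothing more can be done
None
```

I handed the job in at about 45 s. The loose case stands next to the tall case on its stop side, and the end stop holds all five upright and snug. The first slide of case_c fell short, so I gripped it again to widen the gap.

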